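Hold the hardness probe square on the ringed spot

TASK

Lift the hand-held hardness probe out of its holder and set its sprung foot down inside the ring marked on the sloping test piece (not the piece marked with a cross). Hold the probe square to the sloping face and press gently until the foot is pushed about halfway in, and finish like that: still gripping the probe, steady, foot on the spot. Do not shift the test pieces or disturb the other things on the table.

Things in the scene. Friction and masses are not known exactly. Their poses are not given: they have to be found in the camera images.
- probe: hardness probe, 0.23 kg, upright in the holder, nose down: grey square handle 28 x 28 x 106 mm with black bands and a 4 mm cap, below it a steel nose 16 mm in diameter, 32 mm long, then the sprung foot. Origin on the axis at the shoulder where handle meets nose; z along the axis towards the handle's top (handle z = 0 to 106 mm, foot tip -42 mm); x, y square to the handle's flats; grip across these
- foot_tip (a point): the very end of the sprung foot, a steel pin 6 mm in diameter with a round end, on the probe's axis, 10 mm beyond the nose when out; same axes as the probe
- foot (a joint): how far the sprung foot is pushed into the nose, in m: 0 = fully out, 0.010 = fully in; spring of 500 N/m without preload (0.005 takes 2.5 N)
- stand: fixed holder: aluminium block 54 x 54 mm on a dark foot plate 78 x 78 x 6 mm, 50 mm high in all, with an upright 20 mm hole through its middle; the probe's shoulder rests on its top, nose and foot in the hole (42 mm deep). Origin: middle of the underside, z up
- ring_block: loose steel test piece, 1.1 kg, with the ring mark: dark foot plate 76 x 66 x 8 mm with a bright steel plate 64 x 60 x 12 mm on it whose face slopes at 20 degrees; overall 42 mm high. Origin: middle of the underside; the face falls towards -x and rises towards +x, turned so that it falls towards the robot's right (-y), give or take 35 degrees
- ring_spot: the marked spot: a dark ring 16 mm in diameter with a dot in its middle, on the sloping face, 8 mm up the slope and 10 mm to +y from the middle of the face, about 33 mm above the table. Origin: centre of the ring, on the face; z is the normal of the face, pointing out of it; x runs up the slope
- cross_block: the other loose test piece, the same in size and shape, but with a dark cross (16 mm) where the first has the ring; it may stand left or right of the first; must be left alone
- round_block: bystander: round ground steel block 64 mm in diameter, 13 mm high, loose; origin middle of the underside
- specimen: bystander: dark moulded specimen, a cylinder 38 mm in diameter and 20 mm high, loose; origin middle of the underside
- level: bystander: round bullseye level 48 mm in diameter, 15 mm high, loose; origin middle of the underside
Mind the look-alikes: they are no part of the job. What is shaped like the stand but turquoise is not meant.

How it is judged:
By the outcome, as a careful person would: the job done as asked, in the order asked, and still so for the second after the job is handed in, while the arm keeps its last pose, push and grip.
It also fails if it takes over 38 s, if anything falls off the work surface, if the arm or the gripper's body presses on something with over 40 N, if the wrist force passes 120 N, or if a joint passes its speed limit or range.

ROBOT

A 7-joint arm with a two-finger parallel gripper is mounted at the origin on a cart in front of the work surface, level with it; the furniture and walls round the work are solid. World frame = base frame: x ahead of the robot, y to its left, z up, the work surface at z = 0. Lengths are in m, angles in rad, forces in N, time in s.
With the tool pointing down it reaches from about 0.425 to 0.95 m from the base axis. Payload 16.7 kg.
Tool frame: the origin (TCP) lies on the centre line of the jaws, within the pads' length; the fingertips stand 22 mm ahead of it and the grasp point (between the pads) lies 3 mm ahead of it; z points along the fingers, y is the line along which they close (so a half turn about z gives the same grasp; the last joint's range is limited). The gripper opens to 94 mm and grips with 3 to 60 N. Pads are 16 mm wide; open, the fingers measure 119 mm over their backs; the gripper's body (75 mm by 177 mm) begins 78 mm behind the grasp point.
Start: joints at [-1.274, 0.426, 0.074, 1.606, -0.034, 1.111, -0.067], TCP at [0.292, 0.609, 0.227] pointing down, gripper open.
Joint ranges: [-2.85, 2.85], [-0.5, 2.14], [-1.23, 1.37], [0.21, 2.46], [-1.02, 4.16], [0.16, 2.05], [-2.73, 2.73]. Speed limits (rad/s): [1.89, 1.89, 2.39, 2.39, 3.01, 3.01, 3.01].

INTERFACE

Orientations are given as [roll, pitch, yaw] about the fixed x, y, z axes, in that order (R = Rz(yaw) Ry(pitch) Rx(roll)).
In Python, from plant import arm gives the robot as it stands.
- The arm moves only by the tool arm_command, never from a script. Its argument "plan" is a list that holds one entry, the list of rows, each a list of 5 numbers: the shift along the world's x, y, z in units of 0.5 m (1.0 is 0.5 m), then the turn about the world's z in units of 45 degrees (1.0 is 45 degrees), then the closure in counts, from 0 (fully open) to 255 (shut). In form: [[[dx, dy, dz, roll, hand], ...]]. A call has 1 to 20 rows; each row is the pose to reach, as a shift and turn from the pose commanded when the call began; what a row does not reach only later rows make up. A row lasts 1/10 s, in which the tool goes at most 50 mm and 8.59 degrees, less where a joint would pass 70% of its speed; a pose out of reach is approached as far as the arm can. A call with a number of a shift or a turn outside -1 to 1 is refused whole. A call with a gripper value outside its range is refused whole. The fingers move at their own pace and stop on an object; "newtons" is the grip in N (left out, the last holds). Time passes only in rows, so rows that repeat a pose let the fingers close. It gives the time, the measured TCP pose, the force, the opening and the grip force at its end, in the units of the state.
- arm.observe(): the state, without advancing time (a new reading comes with each control period).
- arm.capture(name): name is "side" or "top"; returns the picture (420x560x3 uint8, red, green, blue); there is no depth.
- arm.get_calibration(name): a dict with "mtx" (3x3 intrinsics, pixels), "k1" (the pictures are not rectified: a ray, as slopes to the right and down, at radius r is drawn at 1 + k1 r^2 times it, then the intrinsics apply), "R" (3x3) and "t" (3): a world point X has camera coordinates R X + t. Camera axes: x right, y down, z forward; pixel columns grow to the right and rows downward; lengths in m; the calibration is good to about 2 mm. A picture is of the moment at which its call begins. get_calibration takes no time and is no camera call.
- arm.job_done(): hands the job in; it is judged then, once.
The state is a dict: "clock": time; "joint_positions": joint angles; "joint_vel": joint speeds; "tau": joint torques, N m; "ee_pos": TCP position; "orientation": TCP orientation; "force": force on the tool from outside, world axes, zero at the start; "wrist_torque": the same for the moment, N m; "width": finger opening in m; "gripper_force": force on a finger pad.
Only numpy, scipy, OpenCV 4.12 (cv2) and the standard library are available. Lean on these libraries where they do the work, as an engineer would, in place of code of your own. Each camera call takes 0.05 s, during which the arm holds its last target. There are 200 camera calls.

## Working session

There is one attempt and no reset: what is moved stays moved. The work goes in short steps, Python scripts to look and compute and a tool call to move; the robot and the scene stay as the last step left them, time stands still between calls to the robot, and variables do not carry over. Pictures are saved under pics/ and viewed, at most 10 in all, crops included, and the job is handed in when it is done.

Besides the shell and the picture viewer there is one more tool, called after ">>>" as name(argument=value, ...), one argument or row to a line, values as JSON. arm_command: Moves the arm, as the interface text tells. Its arguments: {"type":"object","properties":{"plan":{"type":"array"},"newtons":{"type":"number"}},"required":["plan"]}

```bash
ls; mkdir -p pics; cat > h.py <<'E'
import numpy as np, cv2
from plant import arm
def ray(name,uv):
    c=arm.get_calibration(name); K=np.array(c["mtx"]);R=np.array(c["R"]);t=np.array(c["t"])
    d=(np.array(uv,float)-K[:2,2])/[K[0,0],K[1,1]]
    s=d.copy()
    for _ in range(30): s=d/(1+c["k1"]*(s@s))
    v=R.T@np.array([s[0],s[1],1]); return -R.T@t, v/np.linalg.norm(v)
def onz(name,uv,z):
    o,v=ray(name,uv); return o+v*(z-o[2])/v[2]
def proj(name,X):
    c=arm.get_calibration(name); K=np.array(c["mtx"])
    p=np.array(c["R"])@np.array(X,float)+np.array(c["t"]); s=p[:2]/p[2]; s=s*(1+c["k1"]*(s@s))
    return s*[K[0,0],K[1,1]]+K[:2,2]
def tri(a,ua,b,ub):
    A=[];r=[]
    for n,u in((a,ua),(b,ub)):
        o,v=ray(n,u); P=np.eye(3)-np.outer(v,v); A.append(P); r.append(P@o)
    X=np.linalg.lstsq(np.vstack(A),np.hstack(r),rcond=None)[0]
    return X,[np.linalg.norm(proj(n,X)-u) for n,u in((a,ua),(b,ub))]
def save(name,f):
    im=arm.capture(name); cv2.imwrite(f,cv2.cvtColor(im,cv2.COLOR_RGB2BGR)); return im
E
python3 - <<'E'
from h import *
for n in("top","side"):
    save(n,f"pics/{n}0.png"); o,_=ray(n,(280,210)); print(n,o,arm.get_calibration(n)["mtx"],onz(n,(280,210),0))
s=arm.observe()
for k,v in s.items(): print(k,np.round(v,4))
E
```

```text
pics
top [0.35823944 0.01839703 1.11673792] [[524.76770018   0.         282.25142014]
 [  0.         524.76770018 209.83996959]
 [  0.           0.           1.        ]] [0.57920987 0.05000522 0.        ]
side [ 0.3804741  -0.66607232  0.71516464] [[496.00889593   0.         283.20030453]
 [  0.         496.00889593 214.02283573]
 [  0.           0.           1.        ]] [0.57868366 0.12696602 0.        ]
clock 0.1
joint_positions [-1.2735  0.4267  0.0739  1.6065 -0.0341  1.1108 -0.0671]
joint_vel [-0.0003 -0.0029 -0.0022 -0.0034 -0.0009 -0.0015  0.0008]
tau [ 9.70000e-03 -9.37465e+01  3.67710e+00 -4.55047e+01 -4.87000e-02
  1.67000e-02  1.00000e-04]
ee_pos [0.2916 0.6084 0.2268]
orientation [-3.1404e+00  1.0000e-04  2.6947e+00]
force [-0.7757  1.0554 -0.1615]
wrist_torque [ 0.0447 -0.0241  0.0101]
gripper_force 0.0
width 0.0939
```

View pics/top0.png

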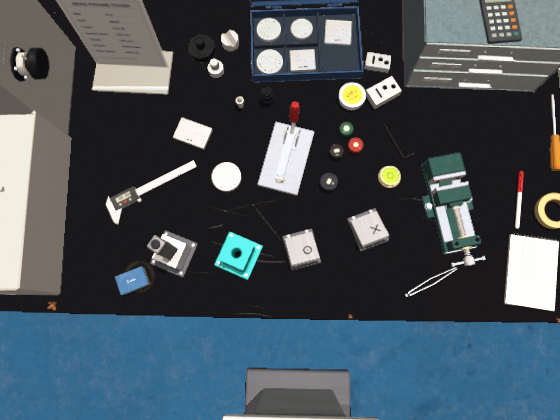

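View pics/side0.png

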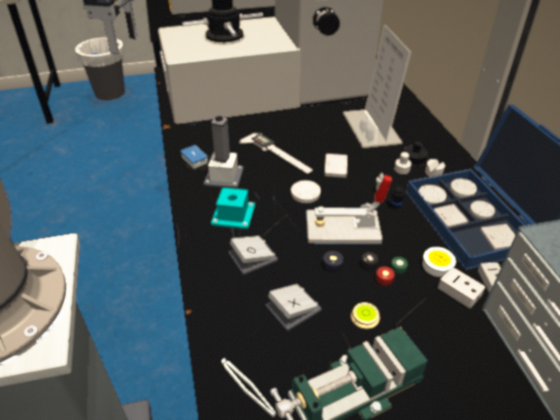

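```bash
python3 - <<'E'
from h import *
t=cv2.imread("pics/top0.png"); s=cv2.imread("pics/side0.png")
def c(im,x,y,w,h): return cv2.resize(im[y:y+h,x:x+w],(400,300),interpolation=cv2.INTER_CUBIC)
m=np.vstack([np.hstack([c(t,270,200,120,90),c(t,135,220,80,60)]),np.hstack([c(s,215,230,120,90),c(s,170,110,120,90)])])
cv2.imwrite("pics/m1.png",m)
E
```

```text
(no output)
```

View pics/m1.png

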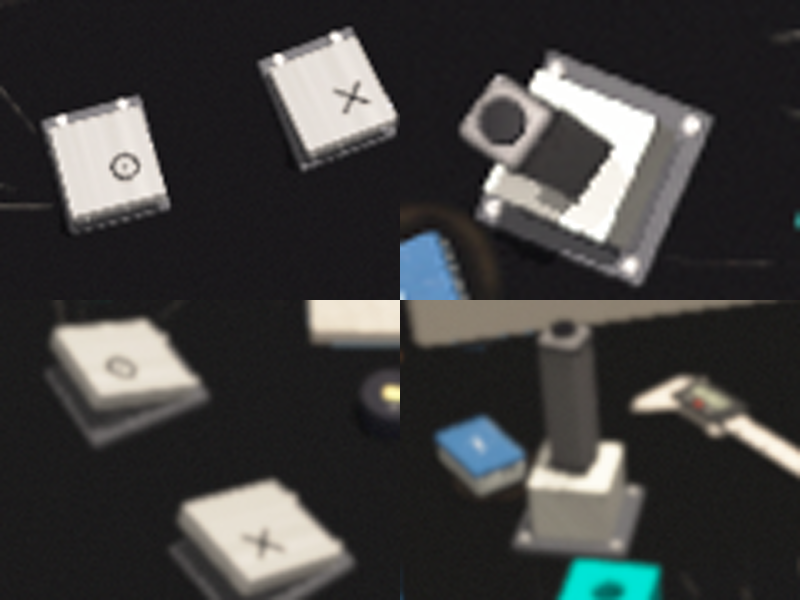

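```bash
python3 - <<'E'
from h import *
np.set_printoptions(precision=4,suppress=True)
T=lambda a,b:np.array([270+a/3.333-.35,200+b/3.333-.35])
S=lambda a,b:np.array([215+a/3.333-.35,230+b/3.333-.35])
for nm,a,b in [("ring",(124,165),(121,367)),("cross",(351,97),(264,543-300+0)),]:
    b=(b[0],b[1]-(300 if nm=="ring" else 0)); print(nm,T(*a),S(*b),*tri("top",T(*a),"side",S(*b)))
# face corners of ring block in both views, order: far-left, far-right, near-right, near-left (world x far, y left)
for a,b in [((50,125),(160,320)),((138,105),(205,385)),((168,198),(100,408)),((75,220),(52,325))]:
    print(tri("top",T(*a),"side",S(b[0],b[1]-300)))
for u in [(280,210),(280,250),(240,210)]: print(u,onz("top",u,0),onz("side",u,0))
# foot corners on z=8 in side
for a in [(45,370),(98,445),(208,395)]: print("foot",onz("side",S(a[0],a[1]-300),0.0))
# stand foot plate, top crop (x5)
P=lambda a,b:np.array([135+a/5-.4,220+b/5-.4])
c=[(550,52),(712,118),(640,285),(478,218)]
q=np.array([onz("top",P(x-400,y),0.006) for x,y in c]);print(q,q.mean(0),[np.linalg.norm(q[i]-q[i-1]) for i in range(4)])
e=np.diff(q,axis=0);print(np.degrees(np.arctan2(e[:,1],e[:,0])))
c=[(500,75),(552,105),(515,170),(460,130)]
q=np.array([onz("top",P(x-400,y),0.158) for x,y in c]);print(q.mean(0),[np.linalg.norm(q[i]-q[i-1]) for i in range(4)])
e=np.diff(q,axis=0);print(np.degrees(np.arctan2(e[:,1],e[:,0])))
print(tri("top",P(103,120),"side",np.array([170+(566-400)/3.333,110+(329-300)/3.333])))
E
```

```text
ring [306.8537 249.155 ] [250.9536 249.752 ] [ 0.4893 -0.0082  0.0326] [np.float64(0.6963712619182508), np.float64(0.7542453303969325)]
cross [374.9605 228.7529] [293.8579 302.5573] [ 0.5353 -0.1501  0.032 ] [np.float64(0.24291147431925944), np.float64(0.29343374176691644)]
(array([0.519 , 0.0384, 0.0185]), [np.float64(0.8338963409775632), np.float64(0.875073988501568)])
(array([ 0.5334, -0.0174,  0.0149]), [np.float64(0.8963880076947439), np.float64(0.9793758857176552)])
(array([ 0.4705, -0.0358,  0.0314]), [np.float64(0.11734546491461045), np.float64(0.12984099096626994)])
(array([0.4543, 0.0217, 0.0458]), [np.float64(0.29020520337385836), np.float64(0.3068896416288589)])
(280, 210) [0.5792 0.05   0.    ] [0.5787 0.127  0.    ]
(280, 250) [0.492  0.0483 0.    ] [0.5495 0.0086 0.    ]
(240, 210) [0.5779 0.137  0.    ] [0.4936 0.1476 0.    ]
foot [0.4481 0.0315 0.    ]
foot [ 0.4678 -0.035   0.    ]
foot [ 0.5384 -0.0117  0.    ]
[[0.5304 0.2981 0.006 ]
 [0.5029 0.2263 0.006 ]
 [0.4311 0.2535 0.006 ]
 [0.4582 0.3248 0.006 ]] [0.4806 0.2757 0.006 ] [np.float64(0.0769963620813591), np.float64(0.07690799834251918), np.float64(0.07680706664809596), np.float64(0.07626656926598738)]
[-110.9123  159.2165   69.2269]
[0.4811 0.2745 0.158 ] [np.float64(0.02494948891152007), np.float64(0.023006634864400827), np.float64(0.027390198907586694), np.float64(0.026006621806000586)]
[-118.3053  153.193    56.1228]
(array([0.4809, 0.2764, 0.1562]), [np.float64(0.15551739088404115), np.float64(0.13339956693250074)])
```

Top view: the look-alikes for the target are the ring piece at (307,249) and the cross piece at (375,229). The holders are the aluminium one with the probe at about (173,253) and a turquoise one at (238,255). The ring piece and the aluminium holder fit the description. The slope direction I measure does not match the text, so I'll check it in an enlarged crop.

```bash
python3 - <<'E'
from h import *
a={}
for n in("top","side"):
    a[n]=np.mean([arm.capture(n).astype(np.float32) for _ in range(4)],0)
    cv2.imwrite(f"pics/{n}avg.png",cv2.cvtColor(a[n].astype(np.uint8),cv2.COLOR_RGB2BGR))
t=cv2.imread("pics/topavg.png"); s=cv2.imread("pics/sideavg.png")
def c(im,x,y): 
    o=cv2.resize(im[y:y+60,x:x+40],(400,600),interpolation=cv2.INTER_CUBIC); o=np.clip(255*(o/255.)**.5,0,255).astype(np.uint8)
    for k in range(0,600,100): cv2.putText(o,str(y+k//10),(0,k+12),0,.4,(0,255,0)); cv2.line(o,(0,k),(8,k),(0,255,0))
    for k in range(0,400,100): cv2.putText(o,str(x+k//10),(k,590),0,.4,(0,255,0)); cv2.line(o,(k,600),(k,592),(0,255,0))
    return o
m=np.hstack([c(t,280,220),np.zeros((600,1,3),np.uint8)])
S=cv2.resize(s[225:285,225:285],(600,600),interpolation=cv2.INTER_CUBIC)
S=np.clip(255*(S/255.)**.5,0,255).astype(np.uint8)
m=np.zeros((600,800,3),np.uint8); m[:400,:400]=cv2.resize(cv2.resize(t[228:272,280:324],(400,400),interpolation=cv2.INTER_CUBIC),(400,400)); m[:400,:400]=255*(m[:400,:400]/255.)**.5
m[:400,400:]=cv2.resize(S,(400,400)) if 0 else (255*(cv2.resize(s[228:278,228:278],(400,400),interpolation=cv2.INTER_CUBIC)/255.)**.5).astype(np.uint8)
cv2.imwrite("pics/m2.png",m[:400])
E
```

```text
(no output)
```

View pics/m2.png

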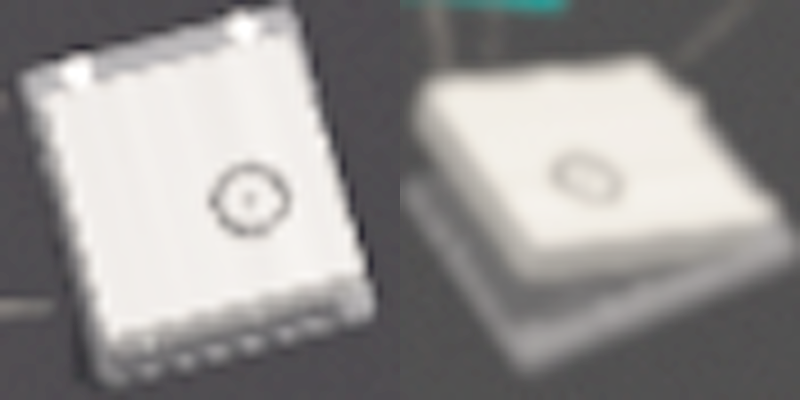

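```bash
python3 - <<'E'
from h import *
np.set_printoptions(precision=4,suppress=True)
T=lambda a,b:np.array([280+(a+.5)/9.0909-.5,228+(b+.5)/9.0909-.5])
S=lambda a,b:np.array([228+(a-400+.5)/8-.5,228+(b+.5)/8-.5])
print("ring",*tri("top",T(251,200),"side",S(587,178)))
q=[]
for a,b in [((48,92),(650,60)),((292,38),(780,207)),((365,280),(532,248)),((105,335),(430,85))]:
    r=tri("top",T(*a),"side",S(*b)); q.append(r[0]); print(r[0],r[1])
q=np.array(q); print(q.mean(0)); u=(q[2]+q[3]-q[0]-q[1])/2; v=(q[2]+q[1]-q[3]-q[0])/2
print(u,np.linalg.norm(u),v,np.linalg.norm(v),np.degrees([np.arctan2(u[1],u[0]),np.arctan2(-v[0],v[1]),np.arcsin(u[2]/np.linalg.norm(u))]))
n=np.cross(u,v); print(n/np.linalg.norm(n))
f=np.array([onz("side",S(*p),z) for p,z in [((405,185),.008),((525,350),.008),((798,235),.008),((525,375),0)]]); print(f)
f=np.array([onz("top",T(*p),.008) for p in [(22,75),(290,8),(372,300),(105,368)]]); print(f)
# stand refinement: foot hole/handle edges by side-of-handle colors
im=cv2.imread("pics/topavg.png"); o=cv2.resize(im[230:275,140:200],(800,600),interpolation=cv2.INTER_CUBIC); cv2.imwrite("pics/m3.png",(255*(o/255.)**.6).astype(np.uint8))
E
```

```text
ring [ 0.4888 -0.0089  0.0331] [np.float64(0.5184533739300384), np.float64(0.5617411652145755)]
[0.5142 0.0381 0.0225] [np.float64(0.6305154145763883), np.float64(0.6614510715633805)]
[ 0.5311 -0.0185  0.0214] [np.float64(0.8602809007982026), np.float64(0.939596083541929)]
[ 0.4705 -0.0346  0.0399] [np.float64(0.37748100146627267), np.float64(0.41669046882069743)]
[0.4568 0.0239 0.0404] [np.float64(0.5097370374748681), np.float64(0.5388140880598282)]
[0.4932 0.0022 0.0311]
[-0.059  -0.0152  0.0182] 0.06353469978985808 [ 0.0153 -0.0575 -0.0008] 0.059530875016051164 [-165.5627 -165.1362   16.6342]
[0.2799 0.0609 0.9581]
[[ 0.4474  0.0235  0.008 ]
 [ 0.4661 -0.0371  0.008 ]
 [ 0.5379 -0.016   0.008 ]
 [ 0.4656 -0.0378  0.    ]]
[[ 0.5216  0.0445  0.008 ]
 [ 0.5384 -0.0183  0.008 ]
 [ 0.47   -0.0379  0.008 ]
 [ 0.4532  0.0239  0.008 ]]
```

View pics/m3.png

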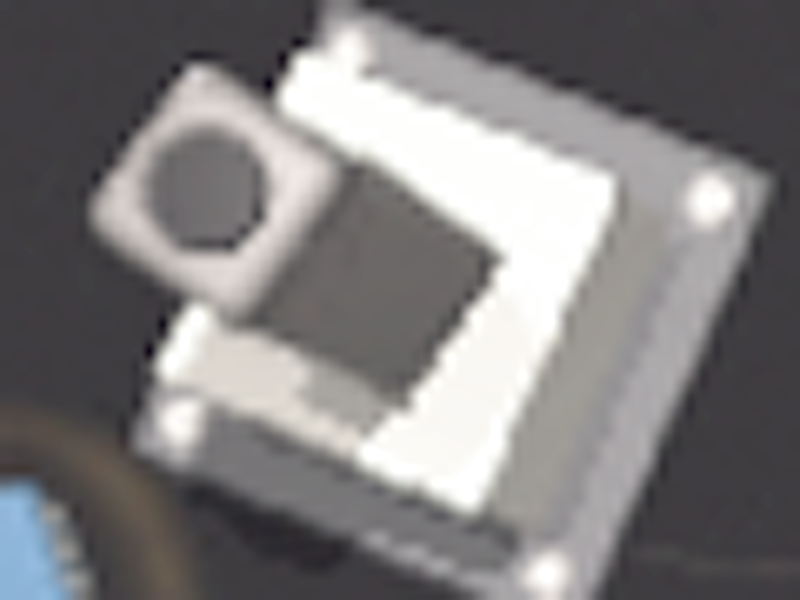

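```bash
python3 - <<'E'
from h import *
np.set_printoptions(precision=4,suppress=True)
P=lambda p:np.array([140+(p[0]+.5)/13.333-.5,230+(p[1]+.5)/13.333-.5])
for c,z in [([(198,58),(350,163),(240,325),(86,212)],.156),([(508,250),(402,408)],.05)]:
    q=np.array([onz("top",P(p),z) for p in c]); print(q[:,:2],q.mean(0)); e=np.diff(q,axis=0); print(np.linalg.norm(e,axis=1),np.degrees(np.arctan2(e[:,1],e[:,0]))%90)
print("hole/axis",onz("top",P((208,187)),.156))
print("box side",[onz("side",p,0) for p in[(175,118),(300,98)]], "box top view",[onz("top",p,0) for p in[(60,292),(72,115)]])
E
```

```text
[[0.4995 0.2792]
 [0.4851 0.2568]
 [0.4621 0.2708]
 [0.4775 0.2936]] [0.481  0.2751 0.156 ]
[0.0266 0.0269 0.0275] [57.2309 58.4645 55.896 ]
[[0.486  0.2576]
 [0.4613 0.2727]] [0.4736 0.2652 0.05  ]
[0.0289] [58.6004]
hole/axis [0.4813 0.2766 0.156 ]
box side [array([0.388 , 0.5733, 0.    ]), array([0.7568, 0.6015, 0.    ])] box top view [array([0.3928, 0.5192, 0.    ]), array([0.7947, 0.5324, 0.    ])]
```

>>> arm_command(
  plan=[
    [[0.08,-0.4,0.02,0,0],[0.08,-0.4,0.02,0,0],[0.08,-0.4,0.02,0,0],[0.08,-0.4,0.02,-0.155,0],[0.08,-0.4,0.02,-0.155,0],[0.379,-0.665,0.02,-0.155,0],[0.379,-0.665,0.02,-0.155,0],[0.379,-0.665,0.02,-0.155,0],[0.379,-0.665,0.02,-0.155,0],[0.379,-0.665,0.02,-0.155,0],[0.379,-0.665,0.02,-0.155,0],[0.379,-0.665,0.02,-0.155,0]],
  ],
)

```text
clock: 1.7
ee_pos: [0.4804, 0.2772, 0.2374]
orientation: [-3.141, -0.001, 2.574]
force: [0.2, 0.5, 0.0]
width: 0.0942
gripper_force: 0.0
```

>>> arm_command(
  plan=[
    [[0,0,-0.1,0,0],[0,0,-0.2,0,0],[0,0,-0.268,0,0],[0,0,-0.268,0,0],[0,0,-0.268,0,0],[0,0,-0.268,0,140],[0,0,-0.268,0,220],[0,0,-0.268,0,220],[0,0,-0.268,0,220],[0,0,-0.268,0,220],[0,0,-0.268,0,220],[0,0,-0.268,0,220]],
  ],
  newtons=10,
)

```text
clock: 2.9
ee_pos: [0.4812, 0.2762, 0.1035]
orientation: [-3.142, -0.0, 2.573]
force: [-0.8, -0.7, -0.1]
width: 0.0413
gripper_force: 0.0
```

>>> arm_command(
  plan=[
    [[0,0,0,0,220],[0,0,0,0,220],[0,0,0,0,220],[0,0,0,0,220],[0,0,0,0,220]],
  ],
)

```text
clock: 3.4
ee_pos: [0.4811, 0.2762, 0.1034]
orientation: [-3.141, -0.0, 2.573]
force: [1.2, 0.1, -0.6]
width: 0.028
gripper_force: 10.0
```

>>> arm_command(
  plan=[
    [[0,0,0.02,0,220],[0,0,0.044,0,220],[0,0,0.044,0,220],[0.008,-0.005,0.044,0,220],[0.016,-0.01,0.044,0,220],[0.024,-0.015,0.044,0,220],[0.032,-0.02,0.044,0,220],[0.04,-0.025,0.044,0,220],[0.044,-0.028,0.044,0,220],[0.044,-0.028,0.044,0,220],[0.044,-0.028,0.044,0,220]],
  ],
)

```text
clock: 4.5
ee_pos: [0.5034, 0.2619, 0.1255]
orientation: [-3.142, 0.0, 2.573]
force: [0.0, -0.1, -3.2]
width: 0.0277
gripper_force: 10.0
```

```bash
python3 - <<'E'
from h import *
t=save("top","pics/t1.png"); s=save("side","pics/s1.png"); a=arm.observe(); print(a["ee_pos"],a["force"],a["width"],a["gripper_force"])
t=cv2.imread("pics/t1.png"); s=cv2.imread("pics/s1.png")
c=lambda im,x,y:(255*(cv2.resize(im[y:y+100,x:x+67],(400,600),interpolation=cv2.INTER_CUBIC)/255.)**.6).astype(np.uint8)
cv2.imwrite("pics/m4.png",np.hstack([c(t,145,190),c(s,190,95)]))
E
```

```text
[0.50329981 0.26212923 0.12554472] [ 0.87264192  0.58066547 -3.1534565 ] 0.02785950928223357 9.999980181455612
```

View pics/m4.png

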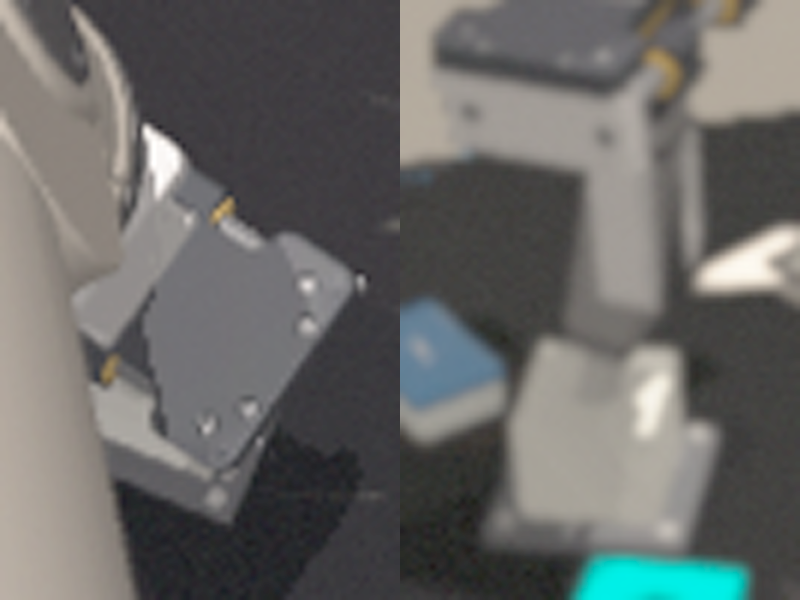

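```bash
python3 - <<'E'
from h import *
C=lambda p:np.round([400+(p[0]-190)*5.97,(p[1]-95)*6]).astype(int)
g=np.array([.5033,.2620,.1225]); l=np.array([.8425,-.5388,0])
print("hole",C(proj("side",(.481,.2757,.05))))
tool=lambda th:np.array([*(np.sin(th)*l[:2]),np.cos(th)])
for d in (0,10,16,20):
    a=tool(np.radians(d)); e=np.cross(a,[0,0,1]) 
    yv=np.array([.5388,.8425,0]); xv=np.cross(yv,a)
    sh=g-a*.0504
    print(d,"shoulder",C(proj("side",sh)),"corners",[list(map(int,C(proj("side",sh+.014*(i*xv+j*yv))))) for i in(-1,1) for j in(-1,1)],"nose end",C(proj("side",sh-.032*a)))
E
```

```text
hole [600 384]
0 shoulder [660 348] corners [[611, 362], [640, 322], [680, 376], [708, 335]] nose end [664 417]
10 shoulder [638 342] corners [[590, 350], [619, 311], [658, 375], [686, 335]] nose end [630 408]
16 shoulder [626 337] corners [[577, 342], [607, 303], [644, 373], [673, 332]] nose end [610 399]
20 shoulder [617 333] corners [[569, 336], [599, 297], [635, 370], [664, 330]] nose end [597 393]
```

>>> arm_command(
  plan=[
    [[0.003,-0.002,0,0,220],[0.003,-0.002,0,0,220],[0.003,-0.002,0,0,220]],
  ],
)

```text
clock: 4.9
ee_pos: [0.5046, 0.2613, 0.1254]
orientation: [-3.141, -0.0, 2.573]
force: [-1.9, 1.5, -2.4]
width: 0.0279
gripper_force: 10.0
```

>>> arm_command(
  plan=[
    [[0,0,0,0,220],[0,0,0,0,220],[0,0,0.06,0,220],[0,0,0.12,0,220],[0,0,0.22,0,220],[0,0,0.22,0,220],[0.01,-0.1,0.22,0.18,220],[0.02,-0.2,0.22,0.36,220],[0.03,-0.3,0.22,0.54,220],[0.04,-0.4,0.22,0.72,220],[0.049,-0.48,0.22,0.9,220],[0.049,-0.519,0.22,1,220],[0.049,-0.519,0.22,1,220],[0.049,-0.519,0.22,1,220]],
  ],
  newtons=30,
)

```text
clock: 6.3
ee_pos: [0.5291, 0.0009, 0.2352]
orientation: [-3.141, -0.0, -2.928]
force: [-0.0, 1.4, -3.4]
width: 0.0282
gripper_force: 30.0
```

```bash
python3 - <<'E'
from h import *
t=save("top","pics/t2.png"); s=save("side","pics/s2.png"); a=arm.observe(); print(a["ee_pos"],a["orientation"],a["force"],a["width"],a["gripper_force"],a["joint_positions"])
u=proj("side",a["ee_pos"]); print(u)
t=cv2.imread("pics/t2.png"); s=cv2.imread("pics/s2.png")
x,y=int(u[0])-40,int(u[1])-30; print(x,y)
c=lambda im,x,y:(255*(cv2.resize(im[y:y+90,x:x+90],(600,600),interpolation=cv2.INTER_CUBIC)/255.)**.6).astype(np.uint8)
cv2.imwrite("pics/m5.png",c(s,x,y))
E
```

```text
[0.52914615 0.00264901 0.23519466] [ 3.14146050e+00 -1.42984406e-04 -2.92523581e+00] [-1.18550215  0.00845054 -2.58921728] 0.02798608325280374 30.00010371208191 [-0.42017944  0.1814697   0.33463337  1.93827648 -0.06920423  1.03292413
  1.73200958]
[269.53781653 156.4364637 ]
229 126
```

View pics/m5.png

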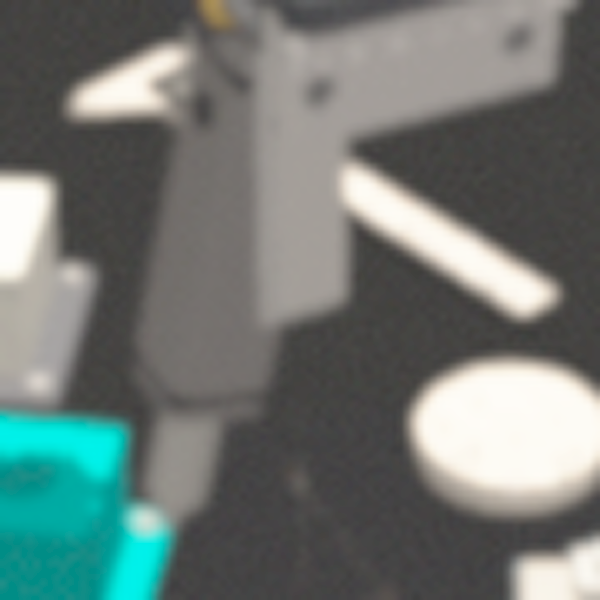

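```bash
python3 - <<'E'
from h import *
np.set_printoptions(precision=1,suppress=True)
C=lambda p:((np.asarray(p)+.5-[229,126])*600/90-.5).round().astype(int).tolist()
g=np.array([.5290,.0018,.2322]); y=np.radians(12.4); l=np.array([np.cos(y),np.sin(y),0]); z=np.array([0,0,1.])
for d in (17,19,20,21,23):
    th=np.radians(d); a=np.sin(th)*l+np.cos(th)*z; sh=g-.0504*a
    xv=np.cos(th)*l-np.sin(th)*z; yv=np.cross(z,l)
    print(d,"sh",C(proj("side",sh)),"nose end",C(proj("side",sh-.032*a)),"tip",C(proj("side",sh-.042*a)),"corners",[C(proj("side",sh+.014*(i*xv+j*yv))) for i,j in((-1,1),(-1,-1),(1,-1))])
s=cv2.cvtColor(cv2.imread("pics/s2.png"),cv2.COLOR_BGR2HSV)
for r in range(184,208,2): print(r,s[r,246:266,2],)
E
```

```text
17 sh [224, 384] nose end [194, 485] tip [185, 515] corners [[155, 356], [199, 416], [294, 413]]
19 sh [218, 384] nose end [185, 485] tip [175, 516] corners [[149, 354], [193, 415], [288, 414]]
20 sh [215, 384] nose end [180, 485] tip [169, 516] corners [[146, 354], [191, 414], [284, 415]]
21 sh [212, 384] nose end [175, 485] tip [164, 516] corners [[144, 353], [188, 413], [281, 416]]
23 sh [207, 384] nose end [166, 485] tip [154, 516] corners [[138, 351], [183, 411], [275, 417]]
184 [29 28 30 34 43 50 52 52 57 63 66 66 69 67 67 66 66 65 61 61]
186 [27 29 30 30 33 40 47 49 47 43 44 48 51 52 52 51 54 54 55 56]
188 [51 41 34 29 30 38 52 68 74 73 72 72 73 74 73 68 62 57 53 51]
190 [160 121  72  37  32  46  68  88  96  99 100 100  98  97  89  76  54  39
  31  31]
192 [199 141  76  37  36  54  77  94 103 105 104 105 102  97  87  68  46  32
  29  28]
194 [173 117  64  35  41  64  87  99 104 105 105 104 101  95  81  59  39  31
  31  29]
196 [140  95  59  39  49  73  92 102 105 106 105 103  98  89  72  48  32  30
  29  29]
198 [110  92  63  43  57  81  95 104 105 105 104 102  96  83  61  40  27  29
  28  29]
200 [107  92  69  56  58  72  91 100 105 104 102  98  88  71  49  30  29  30
  30  27]
202 [114 128 149 167 165 152 134 113  99  95  87  73  61  45  34  29  29  29
  31  29]
204 [121 149 185 205 207 200 185 156 113  77  52  36  32  30  31  30  30  29
  27  30]
206 [125 159 199 218 219 220 214 183 123  65  34  28  30  28  29  30  28  28
  30  30]
```

```bash
cat >> h.py <<'E'
def pl(uv,g,az,name="side",off=0.):
    """cast on the tilt plane through g (lean azimuth az deg): coords (along lean, up) in mm from g"""
    y=np.radians(az); l=np.array([np.cos(y),np.sin(y),0]); n=np.array([-l[1],l[0],0])
    o,v=ray(name,uv); p=o+v*(n@(g+off*n-o))/(n@v)-g; return 1e3*np.array([p@l,p[2]])
E
python3 - <<'E'
from h import *
np.set_printoptions(precision=1,suppress=True)
g=np.array([.5290,.0018,.2322])
p=[pl((256.7,190),g,12.4),pl((255.9,194),g,12.4),pl((255.05,198),g,12.4),pl((254.5,201),g,12.4)]; print(p)
d=p[0]-p[2]; print("nose tilt",np.degrees(np.arctan2(*d)),"offset at g",p[0][0]-p[0][1]*d[0]/d[1])
s=cv2.cvtColor(cv2.imread("pics/s2.png"),cv2.COLOR_BGR2GRAY).astype(float)
q=[]
for r in range(146,178,2):
    row=cv2.GaussianBlur(s,(3,3),0)[r,240:264]; k=np.argmax(np.diff(row)); gr=np.clip(np.diff(row)[max(k-2,0):k+3],0,None)
    u=240.5+(np.arange(max(k-2,0),max(k-2,0)+len(gr))@gr)/gr.sum(); q.append((u,r)); print(r,round(u,2),end="; ")
q=np.array(q); w=np.array([pl(t,g,12.4,off=.014) for t in q]); f=np.polyfit(w[:,1],w[:,0],1); print("\nhandle left edge tilt",np.degrees(np.arctan(f[0])),"x at g",f[1], "resid",np.std(w[:,0]-np.polyval(f,w[:,1])))
E
```

```text
[array([-25.5, -59.5]), array([-27.3, -67.8]), array([-29.2, -76.2]), array([-30.5, -82.7])]
nose tilt 12.431096203743778 offset at g -12.392691222478037
146 254.56; 148 254.47; 150 254.18; 152 253.67; 154 253.35; 156 252.8; 158 252.51; 160 252.26; 162 251.67; 164 251.38; 166 250.82; 168 250.57; 170 250.23; 172 249.74; 174 249.48; 176 249.2; 
handle left edge tilt 12.303262847955782 x at g -25.005487741478202 resid 0.2003635247387204
```

>>> arm_command(
  plan=[
    [[-0.01,0.06,0,-0.18,220],[-0.02,0.14,0,-0.36,220],[-0.03,0.24,0,-0.54,220],[-0.04,0.34,0,-0.72,220],[-0.049,0.44,0,-0.9,220],[-0.049,0.519,0,-1,220],[-0.049,0.519,0,-1,220],[-0.049,0.519,0,-1,220],[-0.049,0.519,-0.08,-1,220],[-0.049,0.519,-0.14,-1,220],[-0.049,0.519,-0.19,-1,220],[-0.049,0.519,-0.22,-1,220],[-0.049,0.519,-0.22,-1,220],[-0.049,0.519,-0.22,-1,220]],
  ],
)

```text
clock: 7.8
ee_pos: [0.5044, 0.2606, 0.1254]
orientation: [-3.141, -0.0, 2.573]
force: [-1.6, 1.1, -3.3]
width: 0.0282
gripper_force: 30.0
```

>>> arm_command(
  plan=[
    [[0,0,0,0,220],[-0.006,0.004,-0.008,0,220],[-0.012,0.008,-0.014,0,220],[-0.02,0.012,-0.02,0,220],[-0.027,0.017,-0.026,0,220],[-0.027,0.017,-0.032,0,220],[-0.027,0.017,-0.038,0,220],[-0.027,0.017,-0.041,0,220],[-0.027,0.017,-0.041,0,220]],
  ],
  newtons=5,
)

```text
clock: 8.7
ee_pos: [0.4913, 0.2696, 0.105]
orientation: [3.142, -0.0, 2.573]
force: [0.2, -0.1, -0.8]
width: 0.0281
gripper_force: 5.0
```

```bash
cat >> h.py <<'E'
def edges(img,rows,c0,c1,sgn=1):
    s=cv2.GaussianBlur(cv2.cvtColor(img,cv2.COLOR_RGB2GRAY).astype(np.float32),(3,3),0); q=[]
    for r in rows:
        d=np.clip(sgn*np.diff(s[r,c0:c1]),0,None); k=int(np.argmax(d)); a=max(k-2,0); w=d[a:k+3]
        q.append((c0+.5+(np.arange(a,a+len(w))@w)/w.sum(),r,d[k]))
    return np.array(q)
E
python3 - <<'E'
from h import *
np.set_printoptions(precision=1,suppress=True)
s=save("side","pics/s3.png"); a=arm.observe(); print(a["ee_pos"],a["force"],a["width"])
g=a["ee_pos"]-[0,0,.003]; print(proj("side",g))
for r in range(122,162,4): print(r,cv2.cvtColor(s,cv2.COLOR_RGB2GRAY)[r,206:240])
E
```

```text
[0.5 0.3 0.1] [-0.7 -0.7  0.7] 0.028195271567193002
[226.8 140.8]
122 [115 114 116 116 115 115 116 115 116 115 114 114 113 118 122 126 129 125
 111  90  68  60  61  60  59  63  77  77  56  33  27  25  27  28]
126 [116 115 116 116 115 114 116 117 115 111 103  86  77  88 106 119 129 128
 118  98  71  52  51  52  63  80  95  89  64  40  27  29  27  27]
130 [ 45  51  56  63  67  74  81  87  93  98 105 111 112 115 117 121 126 130
 123 106  86  70  60  59  65  80  96  91  69  44  30  25  27  29]
134 [ 27  27  26  27  27  28  30  26  32  51  79 105 115 116 116 115 115 114
 110 103  90  72  61  59  59  69  85  93  80  53  32  26  27  29]
138 [ 28  27  26  26  27  28  26  29  32  49  78 103 113 115 116 116 115 115
 112 105  95  77  64  60  58  69  92 107  92  59  33  27  28  36]
142 [ 27  29  28  28  28  26  29  28  31  45  67  93 109 115 115 116 116 115
 112 106  99  82  68  65  61  61  81  97  80  49  31  31  51  88]
146 [ 27  27  26  28  29  28  27  27  31  41  60  84 107 115 115 116 116 115
 115 111 102  89  75  66  57  46  45  47  39  29  26  28  27  28]
150 [ 26  26  26  26  27  26  26  29  33  43  57  76  91 103 109 112 112 114
 113 111 104  94  80  69  57  42  32  28  29  29  26  25  27  27]
154 [ 43  30  24  24  27  43  71  99 112 106  85  70  67  66  66  66  67  67
  67  71  69  69  69  75  95 130 161 189 205 185 132  69  32  24]
158 [ 74  55  33  36  59  88 110 117 112  92  69  57  56  57  59  63  63  64
  64  63  63  65  92 146 204 232 238 236 221 178 123  71  35  25]
```

>>> arm_command(
  plan=[
    [[0,0,0,0,110],[0,0,0,0,110],[0,0,0,0,110],[0,0,0,0,110],[-0.01,0.006,0.03,0,110],[-0.034,0.021,0.072,0,110],[-0.034,0.021,0.072,0,110],[-0.034,0.021,0.072,0,110]],
  ],
)

```text
clock: 9.55
ee_pos: [0.4741, 0.2808, 0.142]
orientation: [3.14, 0.0, 2.574]
force: [0.0, -0.1, 0.2]
width: 0.0536
gripper_force: 0.0
```

```bash
python3 - <<'E'
from h import *
np.set_printoptions(precision=1,suppress=True)
s=save("side","pics/s4.png"); a=arm.observe(); print(a["ee_pos"]*1e3,a["force"],a["width"])
o=cv2.imread("pics/s4.png")[95:185,180:270]; cv2.imwrite("pics/m6.png",(255*(cv2.resize(o,(600,600),interpolation=cv2.INTER_CUBIC)/255.)**.6).astype(np.uint8))
E
```

```text
[474.1 280.3 141.4] [ 0.2  0.5 -0.5] 0.053432597203115106
```

View pics/m6.png

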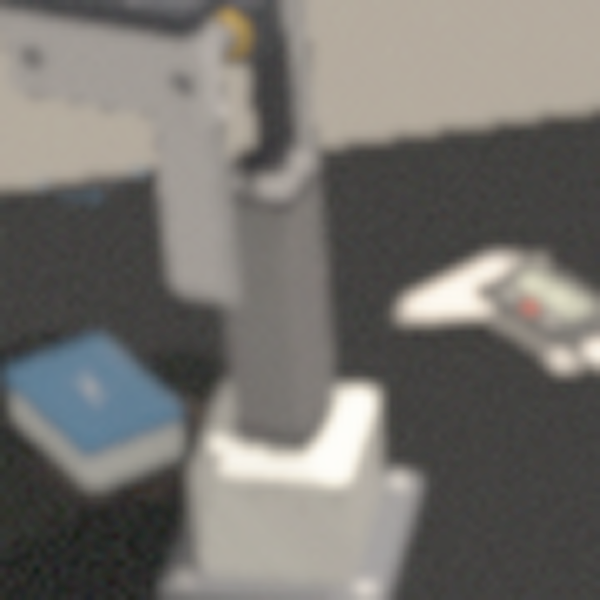

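>>> arm_command(
  plan=[
    [[0,0,0,0,220],[0,0,0,0,220],[0,0,0,0,220],[0,0,0,0,220],[0,0,0,0,220],[0,0,0.02,0,220],[0,0,0.04,0,220],[0,0,0.04,0,220],[0.01,-0.0064,0.04,0,220],[0.02,-0.0128,0.04,0,220],[0.03,-0.0192,0.04,0,220],[0.04,-0.0256,0.04,0,220],[0.05,-0.032,0.04,0,220],[0.06,-0.0384,0.04,0,220],[0.07,-0.045,0.04,0,220],[0.07,-0.045,0.04,0,220]],
  ],
  newtons=10,
)

```text
clock: 11.2
ee_pos: [0.5099, 0.257, 0.1609]
orientation: [-3.141, 0.0, 2.572]
force: [-0.3, 0.4, -2.8]
width: 0.0281
gripper_force: 10.0
```

```bash
python3 - <<'E'
from h import *
np.set_printoptions(precision=1,suppress=True)
s=save("side","pics/s5.png"); a=arm.observe(); print(a["ee_pos"]*1e3,a["force"],a["width"],a["gripper_force"])
g=a["ee_pos"]-[0,0,.003]; az=np.degrees(a["orientation"][2])-180; print(az,proj("side",g))
# predictions of left/right silhouette edges of handle, tilt/offset
G=cv2.cvtColor(s,cv2.COLOR_RGB2GRAY)
for r in range(126,164,4): print(r,G[r,206:246])
E
```

```text
[509.6 257.2 160.9] [ 0.   0.3 -3. ] 0.02760099632928196 9.999684244394302
-32.62006081159157 [234.5 120.8]
126 [ 26  26  28  29  26  26  27  29  26  28  27  28  26  28  28  28  28  35
  55  84 107 115 116 115 115 115 114 109 100  88  74  66  64  60  57  52
  47  36  30  30]
130 [ 25  27  28  27  24  26  27  26  26  29  27  25  26  26  27  27  27  30
  44  71  97 109 113 113 113 114 114 111 105  94  77  66  61  57  51  43
  34  30  27  27]
134 [27 28 27 27 28 27 27 29 26 26 28 24 27 26 29 26 29 37 49 59 66 66 67 68
 68 70 73 74 75 73 67 61 56 46 38 29 27 29 27 27]
138 [ 25  25  26  25  25  28  28  26  28  29  26  27  28  27  27  31  41  54
  62  66  65  66  66  65  65  65  66  66  63  63  57  51  43  40  57  88
 125 161 195 221]
142 [ 27  29  28  27  27  27  28  28  28  27  26  25  27  27  33  45  58  64
  66  66  65  66  66  66  66  66  65  63  60  56  47  39  52  90 132 165
 178 183 185 181]
146 [26 28 27 27 27 27 26 27 27 28 27 28 30 36 49 61 65 65 65 65 65 66 66 67
 65 64 64 58 52 43 34 27 27 26 27 27 27 26 28 25]
150 [16 20 23 25 24 28 29 34 41 41 39 34 35 43 52 58 63 65 66 66 66 66 66 66
 63 61 53 46 36 30 27 26 28 26 26 27 26 27 26 28]
154 [ 44  29  18  18  25  51  93 131 150 151 147 144 136 123 109  93  82  71
  63  58  56  55  57  65  87 117 140 146 141 120  84  46  22  20  22  23
  24  23  26  26]
158 [ 74  55  34  35  58  90 111 119 120 119 119 117 115 109 102  97  95  94
  93  91  95 102 111 120 124 127 128 133 133 119  92  55  28  20  21  21
  23  24  26  26]
162 [ 89  67  53  73 101 115 120 120 119 118 118 117 114 110 108 105 104 104
 106 109 114 116 117 118 119 120 118 114 110 113 103  73  39  28  26  29
  28  25  26  27]
```

```bash
cat >> h.py <<'E'
def tilt(mid,g,az):
    w=np.array([pl(m,g,az) for m in mid]); f=np.polyfit(w[:,1],w[:,0],1); return np.degrees(np.arctan(f[0])),f[1],w
def shoot(mid,g,az):
    th,o,w=tilt(mid,g,az); y=np.radians(az); l=np.array([np.cos(y),np.sin(y),0])
    return th,o
E
python3 - <<'E'
from h import *
g=np.array([.5097,.2571,.1579]); az=-32.6
print(tilt([(231.45,134),(230.,138),(228.6,142),(227.2,146)],g,az))
# synthetic check of mid-line method at 20 deg with offset 0
y=np.radians(az); l=np.array([np.cos(y),np.sin(y),0]); n=np.array([-l[1],l[0],0]); z=np.array([0,0,1.])
for d,o in((20,0),(15,-.005)):
    th=np.radians(d); a=np.sin(th)*l+np.cos(th)*z; xv=np.cos(th)*l-np.sin(th)*z
    rows=np.array([134,138,142,146.]); E=[]
    for i in(-1,1):
        for j in(-1,1):
            P=np.array([proj("side",g+o*l+a*k+.014*(i*xv+j*n)) for k in(-.09,-.07,-.05,-.03)]); E.append(np.polyval(np.polyfit(P[:,1],P[:,0],1),rows))
    E=np.array(E); mid=(E.min(0)+E.max(0))/2; print(d,o,E.min(0),E.max(0),tilt(np.c_[mid,rows],g,az)[:2])
E
```

```text
(np.float64(20.174840193502448), np.float64(3.4176933408676367), array([[ -9.41823698, -35.02476706],
       [-13.63446121, -46.28934233],
       [-17.79395078, -57.70051164],
       [-22.01897837, -69.2874413 ]]))
20 0 [221.85504121 220.53082582 219.20661043 217.88239505] [237.91156056 236.46472666 235.01789276 233.57105886] (np.float64(19.99792419196297), np.float64(-0.1731507897566021))
15 -0.005 [221.1022351  220.24908838 219.39594167 218.54279496] [237.29484406 236.32467698 235.35450989 234.38434281] (np.float64(14.997185008261209), np.float64(-5.178383112615942))
```

>>> arm_command(
  plan=[
    [[0,0,0,0,220],[0,0,0.02,0,220],[0,0,0.07,0,220],[0,0,0.14,0,220],[0,0,0.18,0,220],[0.01,-0.06,0.18,0.18,220],[0.02,-0.15,0.18,0.36,220],[0.03,-0.24,0.18,0.54,220],[0.04,-0.33,0.18,0.72,220],[0.05,-0.42,0.18,0.9,220],[0.058,-0.506,0.18,1,220],[0.058,-0.506,0.18,1,220],[0.058,-0.506,0.1,1,220],[0.058,-0.506,0.052,1,220],[0.058,-0.506,0.052,1,220],[0.058,-0.506,0.052,1,220]],
  ],
  newtons=40,
)

```text
clock: 12.85
ee_pos: [0.5384, 0.0048, 0.188]
orientation: [-3.141, 0.0, -2.925]
force: [-0.7, 0.3, -2.7]
width: 0.0278
gripper_force: 40.0
```

>>> arm_command(
  plan=[
    [[0,0,0,0.062,220],[0,0,0,0.062,220],[0,0,0,0.062,220]],
  ],
)

```text
clock: 13.15
ee_pos: [0.5388, 0.0048, 0.1883]
orientation: [-3.141, 0.002, -2.877]
force: [0.7, -0.9, -2.8]
width: 0.0278
gripper_force: 40.0
```

```bash
python3 - <<'E'
from h import *
np.set_printoptions(precision=1,suppress=True)
F=[arm.capture("side").astype(np.float32) for _ in range(4)]; s=np.mean(F,0).astype(np.uint8)
t=np.mean([arm.capture("top").astype(np.float32) for _ in range(2)],0).astype(np.uint8)
cv2.imwrite("pics/s6.png",s[...,::-1]); cv2.imwrite("pics/t6.png",t[...,::-1]); a=arm.observe(); print(a["ee_pos"]*1e3,a["orientation"],a["force"],a["width"],a["gripper_force"])
u=proj("side",a["ee_pos"]); x,y=int(u[0])-45,int(u[1])-10
u2=proj("top",[.4887,-.0092,.033]); x2,y2=int(u2[0])-45,int(u2[1])-60; print(x,y,x2,y2)
c=lambda im,x,y:(255*(cv2.resize(im[y:y+100,x:x+80],(400,500),interpolation=cv2.INTER_CUBIC)/255.)**.6).astype(np.uint8)
cv2.imwrite("pics/m7.png",np.hstack([c(s,x,y),c(t,x2,y2)])[...,::-1])
E
```

```text
[538.2   4.7 187.1] [-3.1  0.  -2.9] [-0.3  0.5 -3. ] 0.027762818291563372 39.999276995658875
229 167 262 190
```

View pics/m7.png

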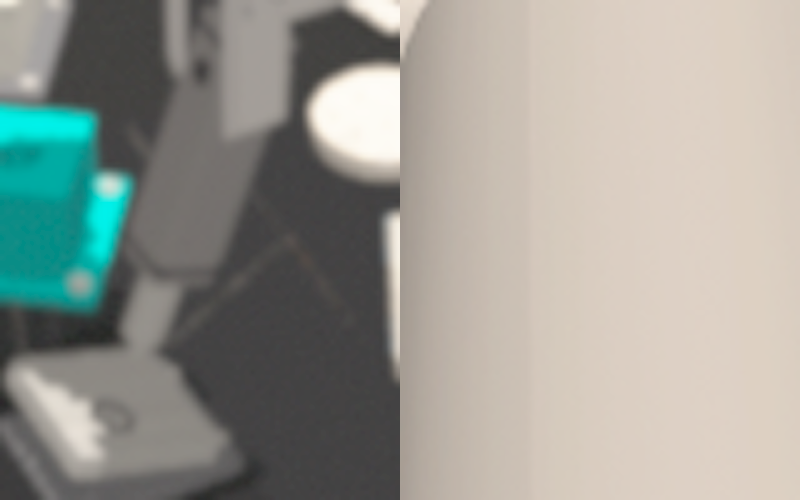

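```bash
python3 - <<'E'
from h import *
np.set_printoptions(precision=2,suppress=True)
s=cv2.imread("pics/s6.png")[...,::-1].copy(); G=cv2.cvtColor(s,cv2.COLOR_RGB2GRAY)
for r in range(197,218,4): print(r,G[r,252:286])
for r in range(222,246,2): print(r,G[r,246:272])
E
```

```text
197 [27 28 29 29 35 40 46 50 58 64 65 65 66 65 66 66 67 68 67 67 66 67 67 67
 67 67 66 64 56 43 33 28 28 28]
201 [70 58 47 35 31 37 50 60 65 64 65 66 65 66 67 68 68 67 67 67 66 67 67 66
 67 65 60 51 38 30 27 27 29 28]
205 [172 145 102  65  47  54  62  64  66  65  66  66  66  67  68  68  67  67
  67  66  67  66  67  66  64  58  45  37  32  29  28  28  29  28]
209 [138  97  64  51  58  64  65  65  65  65  66  67  67  68  68  67  67  66
  67  66  66  67  65  60  51  38  30  28  29  30  29  30  29  28]
213 [88 53 45 55 62 64 65 64 66 65 67 68 68 68 67 67 67 66 66 66 67 64 58 45
 33 28 27 27 27 29 28 29 30 30]
217 [50 40 47 51 50 52 58 63 66 68 68 68 67 67 66 67 67 66 66 65 61 53 39 31
 28 28 28 27 28 31 33 34 33 31]
222 [110  98  82  65  45  30  29  26  29  36  51  66  70  64  56  53  53  55
  55  53  52  52  51  51  48  41]
224 [108  94  74  51  31  25  23  26  33  48  69  86  92  90  87  85  84  81
  72  59  47  43  41  40  37  32]
226 [ 84  73  57  36  22  18  18  23  38  62  84  96 100 101 100  99  96  88
  70  48  33  30  28  29  29  31]
228 [ 54  47  37  25  18  17  19  31  54  78  92  99 101 101 101  98  91  76
  54  35  29  28  31  34  36  34]
230 [ 23  22  19  18  16  15  25  46  71  89  98 100 102 101  99  94  81  61
  40  31  33  38  39  37  33  30]
232 [ 15  16  14  13  14  16  32  59  82  95 100 101 102 100  96  86  67  46
  36  36  36  37  34  30  26  28]
234 [ 13  13  14  12  15  16  26  49  74  91  99 100 100  96  87  71  52  41
  38  36  33  29  28  27  27  27]
236 [37 40 40 41 43 47 52 59 73 87 96 96 91 80 64 46 35 32 30 29 28 27 29 27
 27 27]
238 [84 85 85 85 84 86 86 87 90 92 94 92 88 81 70 55 43 32 29 27 27 26 28 28
 28 28]
240 [91 91 91 91 91 91 91 91 91 90 92 91 91 91 89 84 79 71 56 37 27 27 27 27
 28 27]
242 [91 92 92 92 92 92 92 92 91 93 93 92 93 92 92 92 92 89 75 50 29 23 25 27
 27 28]
244 [93 93 93 93 93 93 93 93 92 93 93 92 92 92 92 92 92 90 82 67 47 33 24 23
 25 28]
```

```bash
python3 - <<'E'
from h import *
np.set_printoptions(precision=2,suppress=True)
a=arm.observe(); print(a["orientation"][2]); az=np.degrees(a["orientation"][2])+180; g=np.array([.5383,.0047,.1842]); print(az)
print(tilt([(259.7,226),(259,228),(258.3,230),(257.7,232)],g,az))
R=[(279.3,201),(277.85,205),(276.3,209),(274.85,213)]
w=np.array([pl(m,g,az,off=-.014) for m in R]); f=np.polyfit(w[:,1],w[:,0],1); print("right edge",np.degrees(np.arctan(f[0])),f[1]-14/np.cos(np.arctan(f[0])))
C=lambda p:((np.asarray(p)+.5-[229,167])*5-.5).round().astype(int).tolist()
y=np.radians(az); l=np.array([np.cos(y),np.sin(y),0]); n=np.array([-l[1],l[0],0]); z=np.array([0,0,1.])
for d,o,zg in((20,.0034,.0884),(20,.0034,.0904)):
    th=np.radians(d); ax=np.sin(th)*l+np.cos(th)*z; xv=np.cos(th)*l-np.sin(th)*z; sh=g+o*l-zg*ax
    print(d,zg,[C(proj("side",sh+.014*(i*xv+j*n))) for i,j in((-1,1),(-1,-1),(1,-1))],"noseend",C(proj("side",sh-.032*ax)),"nose low-left",C(proj("side",sh-.032*ax-.008*xv)),"low-right",C(proj("side",sh-.032*ax+.008*xv)),"low front",C(proj("side",sh-.032*ax-.008*n)),"tip",C(proj("side",sh-.042*ax)), "sh",proj("side",sh))
print("ring",C(proj("side",(.4887,-.0092,.0331))), C(np.array([250.9,249.9])))
E
```

```text
-2.8764336247833393
15.192493250397632
(np.float64(19.059933433903755), np.float64(1.62653051659447), array([[ -32.12,  -97.82],
       [ -33.7 , -102.19],
       [ -35.3 , -106.59],
       [ -36.69, -111.11]]))
right edge 20.426682299466155 1.7407774214290281
20 0.0884 [[118, 243], [153, 288], [217, 283]] noseend [143, 332] nose low-left [125, 333] low-right [161, 330] low front [153, 345] tip [136, 353] sh [262.06 219.2 ]
20 0.0904 [[116, 247], [151, 292], [215, 288]] noseend [142, 336] nose low-left [123, 338] low-right [160, 335] low front [151, 349] tip [134, 357] sh [261.75 220.07]
ring [114, 416] [112, 416]
```

```bash
python3 - <<'E'
from h import *
g=np.array([.5383,.0047,.1842]); az=15.19
M=[(268.55,201),(259.7,226),(259,228),(258.3,230),(257.7,232)]
print(tilt(M,g,az)[:2])
# synthetic: silhouettes incl. nose cylinder at tilt 18,20,22
y=np.radians(az); l=np.array([np.cos(y),np.sin(y),0]); n=np.array([-l[1],l[0],0]); z=np.array([0,0,1.])
for d,o in ((18,.000),(20,.0017),(20,.0034),(21,.003)):
    th=np.radians(d); ax=np.sin(th)*l+np.cos(th)*z; xv=np.cos(th)*l-np.sin(th)*z
    def line(off,k0,k1,r): 
        P=np.array([proj("side",g+o*l-ax*k+off) for k in(k0,k1)]); return np.interp(r,*P[np.argsort(P[:,1])].T[::-1])
    H=lambda r:[f([line(.014*(i*xv+j*n),.0,.0884,r) for i in(-1,1) for j in(-1,1)]) for f in(min,max)]
    N=lambda r:[f([line(.008*(np.cos(t)*xv+np.sin(t)*n),.0884,.1204,r) for t in np.linspace(0,6.28,60)]) for f in(min,max)]
    print(d,o,"H201",np.round(H(201),2),"H209",np.round(H(209),2),"N226",np.round(N(226),2),"N230",np.round(N(230),2))
print("obs H201 257.8 279.3 H209 - 276.3  N226 254.92 264.45 N230 253.56 263.05")
E
```

```text
(np.float64(20.00517721716704), np.float64(3.575189278760589))
18 0.0 H201 [256.35 279.3 ] H209 [253.94 276.65] N226 [255.33 264.37] N230 [254.09 263.08]
20 0.0017 H201 [256.19 279.42] H209 [253.5 276.5] N226 [254.39 263.53] N230 [253.01 262.11]
20 0.0034 H201 [256.93 280.14] H209 [254.23 277.22] N226 [255.1  264.24] N230 [253.72 262.81]
21 0.003 H201 [256.3  279.67] H209 [253.46 276.61] N226 [254.1 263.3] N230 [252.65 261.8 ]
obs H201 257.8 279.3 H209 - 276.3  N226 254.92 264.45 N230 253.56 263.05
```

>>> arm_command(
  plan=[
    [[-0.004,-0.001,-0.011,0,220],[-0.008,-0.002,-0.023,0,220],[-0.012,-0.003,-0.034,0,220],[-0.0165,-0.0045,-0.047,0,220],[-0.0165,-0.0045,-0.047,0,220],[-0.0165,-0.0045,-0.047,0,220],[-0.0165,-0.0045,-0.047,0,220]],
  ],
)

```text
clock: 14.15
ee_pos: [0.5301, 0.0025, 0.1637]
orientation: [-3.142, 0.0, -2.876]
force: [-0.3, -0.3, -3.1]
width: 0.0278
gripper_force: 40.0
```

```bash
cat >> h.py <<'E'
def forces(k=12,f=None):
    F=[];P=[];I=[]
    for _ in range(k):
        I.append(arm.capture("side").astype(np.float32)); a=arm.observe(); F.append(a["force"]); P.append(a["ee_pos"])
    if f: cv2.imwrite(f,np.mean(I,0).astype(np.uint8)[...,::-1])
    n=np.array([.330,.0896,.940]); F=np.array(F)
    print(a["clock"],"pos",np.round(1e3*np.mean(P,0),2),"F",F.mean(0).round(2),"std",F.std(0).round(2),"along n",(F@n).mean().round(2),"width",a["width"],a["gripper_force"])
E
python3 -c "
from h import *
forces(12,'pics/s7.png')"
```

```text
14.75 pos [530.     2.47 163.58] F [-0.33  0.18 -2.79] std [0.64 0.58 0.45] along n -2.72 width 0.027691382332954956 39.999216198921204
```

>>> arm_command(
  plan=[
    [[-0.0017,-0.0004,-0.0047,0,220],[-0.0033,-0.0009,-0.0094,0,220],[-0.005,-0.0013,-0.0141,0,220],[-0.005,-0.0013,-0.0141,0,220],[-0.005,-0.0013,-0.0141,0,220]],
  ],
)

```text
clock: 15.25
ee_pos: [0.5275, 0.0018, 0.1565]
orientation: [-3.142, 0.0, -2.876]
force: [0.7, 0.1, -0.4]
width: 0.0275
gripper_force: 40.0
```

```bash
python3 -c "
from h import *
forces(12,'pics/s8.png')"
```

```text
15.85 pos [527.49   1.82 156.49] F [ 1.1   0.16 -0.96] std [0.29 0.5  0.5 ] along n -0.52 width 0.02773282100249189 39.99972760677338
```

>>> arm_command(
  plan=[
    [[-0.0003,-0.0001,-0.001,0,220],[-0.0003,-0.0001,-0.001,0,220],[-0.0003,-0.0001,-0.001,0,220]],
  ],
)

```text
clock: 16.15
ee_pos: [0.5273, 0.0017, 0.1559]
orientation: [-3.142, 0.0, -2.876]
force: [1.3, 0.5, -1.0]
width: 0.0278
gripper_force: 40.0
```

```bash
python3 - <<'E'
from h import *
forces(16,'pics/s9.png')
s=cv2.imread("pics/s9.png"); o=cv2.imread("pics/sideavg.png")
c=lambda im:(255*(cv2.resize(im[215:280,222:287],(600,600),interpolation=cv2.INTER_CUBIC)/255.)**.8).astype(np.uint8)
m=c(s); 
for k in range(0,65,10): cv2.putText(m,str(215+k),(0,int(k*9.23)+5),0,.4,(0,255,0)); cv2.putText(m,str(222+k),(int(k*9.23)-8,595),0,.4,(0,255,0))
cv2.imwrite("pics/m8.png",m)
p=lambda X:(np.array(proj("side",X))).round(2)
n=np.array([.330,.0896,.940]); g=arm.observe()["ee_pos"]-[0,0,.003]; l=np.array([.965,.262,0])
print("ring",p([.4887,-.0092,.0331]),"pred nose end",p(g+.0035*l-.1204*n),"tip(5 in)",p(g+.0035*l-.1254*n),g+.0035*l-.1254*n)
a=cv2.cvtColor(s,cv2.COLOR_BGR2GRAY).astype(float)-0; b=cv2.cvtColor(o,cv2.COLOR_BGR2GRAY).astype(float)
G=a.astype(int)
for r in range(228,258,2): print(r,G[r,238:270])
for r in range(206,226,4): print(r,G[r,246:284])
E
```

```text
16.95 pos [527.26   1.75 155.92] F [ 1.1   0.42 -0.71] std [0.44 0.41 0.61] along n -0.27 width 0.027836786804969635 39.99977231025696
ring [251.47 249.83] pred nose end [252.37 246.81] tip(5 in) [251.65 248.84] [ 0.48925016 -0.00858343  0.03504303]
228 [41 45 46 49 51 52 54 54 54 49 42 45 56 63 65 66 66 66 66 67 68 67 67 67
 66 67 66 66 66 65 63 56]
230 [21 23 23 21 21 21 22 22 24 27 35 43 50 56 62 65 66 66 67 68 68 67 67 67
 67 66 66 67 66 64 57 46]
232 [20 21 21 18 18 17 16 16 16 17 28 42 51 52 53 59 64 67 68 68 68 67 67 66
 66 66 67 66 64 57 45 33]
234 [20 21 19 17 15 14 14 13 14 14 17 27 38 47 49 50 55 60 64 65 64 64 64 63
 63 63 63 61 57 47 35 29]
236 [22 24 25 25 26 28 31 35 37 39 40 41 45 52 59 58 50 46 48 51 52 51 51 51
 51 51 50 46 38 31 28 28]
238 [67 68 70 71 72 74 77 80 84 85 85 85 85 85 86 84 78 74 72 72 72 71 70 69
 64 57 50 42 35 29 28 28]
240 [91 90 91 90 91 91 91 91 92 92 92 91 92 94 97 99 99 98 96 94 92 90 88 87
 85 83 70 48 32 28 28 28]
242 [ 92  92  92  92  92  92  92  92  92  92  91  92  93  96  99 101 102 101
  99  96  93  92  92  92  95  96  87  64  40  30  27
[... 1050 characters left out ...]
09 113 116 117 117 116 115 112 109 100  84  60  38
  29  28]
210 [116 147 159 161 161 154 128  89  57  54  62  65  65  65  65  66  66  67
  68  68  70  77  85  89  87  83  78  73  69  61  47  35  29  28  28  29
  30  31]
214 [148 159 161 160 150 118  82  56  57  64  65  65  65  65  66  67  68  68
  68  67  66  66  66  66  67  66  65  62  53  39  30  28  28  27  28  28
  28  29]
218 [148 158 159 147 113  78  57  60  64  65  65  66  66  66  67  68  68  67
  67  66  66  67  66  67  66  64  58  46  35  28  27  27  28  29  31  33
  33  32]
222 [143 145 134 102  71  57  62  65  65  65  65  66  66  68  68  68  67  66
  66  67  66  66  67  66  63  54  41  32  30  35  40  40  37  32  30  29
  28  27]
```

View pics/m8.png

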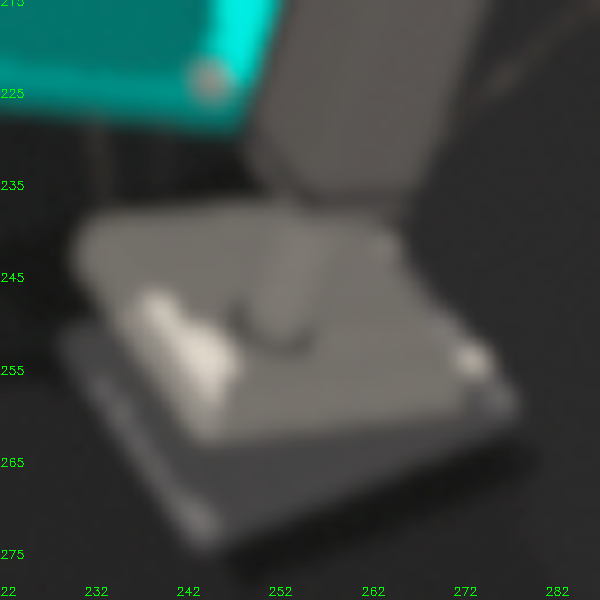

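```bash
python3 -c "
from plant import arm
print(arm.job_done())"
```

```text
the job is handed in; nothing more can be done
None
```

I handed the job in at about 17 s: the probe is tilted about 20° in the grip and pressed square to the ring piece's sloping face, with its foot in the ring about 4.9 mm in (estimated from a 2.45 N force change); the slope faces away from the robot rather than to its right as described, so I went by the measured direction, and the first attempt at tilting slipped in the grip, so I put the probe back and gripped it again.

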